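Free the sagging bolt of the snack cupboard and hold its gate ajar

ROBOT

A 7-joint arm with a two-finger parallel gripper is mounted at the origin on a cart in front of the work surface, level with it; the furniture and walls round the work are solid. World frame = base frame: x ahead of the robot, y to its left, z up, the work surface at z = 0. Lengths are in m, angles in rad, forces in N, time in s.
With the tool pointing down it reaches from about 0.35 to 0.9 m from the base axis. Payload 8.1 kg.
Tool frame: the origin (TCP) lies on the front face of the gripper's body, between the roots of the fingers; the fingertips stand 73 mm ahead of it and the grasp point (between the pads) lies 54 mm ahead of it (r.tips_ahead is the distance from the TCP to the fingertips, in m); z points along the fingers, y is the line along which they close (so a half turn about z gives the same grasp; the last joint's range is limited). The gripper opens to 85 mm and grips with 20 to 120 N. Pads are 22 mm wide; open, the fingers measure 114 mm over their backs; the gripper's body (76 mm by 85 mm) begins 54 mm behind the grasp point. The pads swing forward as they close: fully open they stand 13 mm farther back than shut.
Start: joints at [-1.413, 0.434, 0.025, 1.573, -0.012, 1.134, -0.075], TCP at [0.161, 0.604, 0.304] pointing down, gripper open.
Joint ranges: [-2.62, 2.62], [-0.44, 2.09], [-1.27, 1.32], [0.08, 2.57], [-1.32, 4.46], [0.12, 2], [-2.74, 2.74]. Speed limits (rad/s): [2.22, 2.22, 3.01, 3.01, 3.14, 3.14, 3.14].

INTERFACE

Orientations are given as a rotation vector (axis times angle).
In Python, from bench import telemetry, vision, order, r gives the robot as it stands. The module is installed in compiled form; this text tells all that it offers.
- The arm moves only by the tool step_arm, never from a script. Its arguments are lists of equal length, an entry for each row: "gripper": the closure, from 0 (fully open) to 1 (shut); "linear": the shift along the world's x, y, z in mm, a list of three; "dr": the turn, a rotation vector about the world's x, y, z in degrees, a list of three. In form: {"gripper": [gripper, ...], "linear": [[x, y, z], ...], "dr": [[ax, ay, az], ...]}. A call has 1 to 8 rows; each row shifts and turns the commanded pose from where the row before left it; what a row does not reach is not made up. A row lasts 1/8 s, in which the tool goes at most 62.5 mm and 10.7 degrees, less where a joint would pass 70% of its speed; a pose out of reach is approached as far as the arm can. A call is refused whole if a number of a shift passes 62.5 or a number of a turn 10.7, either way. A call with a gripper value outside its range is refused whole. The fingers move at their own pace and stop on an object; "newtons" is the grip in N (left out, the last holds). Time passes only in rows, so rows that do not move let the fingers close. It gives the time, the measured TCP pose, the force, the opening and the grip force at its end, in the units of the state.
- telemetry.get_state(): the state, without advancing time (a new reading comes with each control period).
- vision.read_camera(name): name is "scene" or "top"; returns a dict with "pixels" (400x640x3 uint8, red, green, blue), "intrinsics" (3x3 intrinsics, pixels), "world_from_camera" (4x4, takes a point from camera to world coordinates). Camera axes: x right, y down, z forward; pixel columns grow to the right and rows downward; lengths in m; the calibration is good to about 2 mm. A picture is of the moment at which its call begins. There is no depth.
- order.job_done(): hands the job in; it is judged then, once.
The state is a dict: "time": time; "q": joint angles; "joint_velocities": joint speeds; "tau": joint torques, N m; "tool_pos": TCP position; "tcp_rot": TCP orientation; "contact_force": force on the tool from outside, world axes, zero at the start; "torque": the same for the moment, N m; "finger_gap": opening from 0.0 (shut) to 1.0 (fully open); "finger_force": force on a finger pad.
Only numpy, scipy, OpenCV 4.12 (cv2) and the standard library are available. Lean on these libraries where they do the work, as an engineer would, in place of code of your own. Each camera call takes 0.05 s, during which the arm holds its last target. There are 200 camera calls.

TASK

The little wooden snack cupboard on the worktop is bolted shut, and its barrel bolt has sagged so that the bent-up lip of the keeper hooks into a notch under the bolt. Pull the red lock cap up until it clicks and stays up, then take the bolt's black knob, lift the bolt over the lip (do not force it against the keeper) and draw it right out of the keeper, and pull the gate open about ten centimetres at its free edge. The gate springs shut by itself, so finish while still holding it ajar, keeping still, so that I can take the tin out; do not disturb the things standing round the cupboard.

Things in the scene. Friction and masses are not known exactly. Their poses are not given: they have to be found in the camera images.
- cupboard: Light wooden cupboard with a slatted gate on its front, 180 deep (x) x 320 wide (y) x 255 mm high, fixed to the worktop. Origin at the centre of its underside; x points from the gate to its back, y to the left as seen from in front, z up. The closed gate's outer face lies at x = -90 mm. The tin stands inside.
- gate: The slatted wooden gate, 250 wide, 250 high, 16 mm thick. Origin on its vertical hinge axis (its left edge, cupboard frame x -90, y +140 mm) at worktop height; the gate reaches from there along its own -y; its outer face is its x = 0 plane and -x points outward. It carries barrel, bolt and lock pin.
- gate_edge (a point): Point on the outer face of the gate at its free (right) edge, 252 mm from the hinge axis and 214 mm above the worktop.
- gate_swing (a joint): Gate angle: 0 shut, grows as the gate swings out toward the robot (clockwise seen from above), up to 1.5 rad. Its sprung hinge always pulls it shut: 0.24 N m when shut, 0.5 N m at 0.4 rad (2 to 3 N at the knob). Ten centimetres at the free edge is 0.4 rad.
- barrel (a joint): Tilt of the aluminium barrel with the bolt in it about its rivet, which lies at gate y = -50 mm, 222 mm high, axis along the gate's x. 0: sagged rest (knob end 0.05 rad low); grows as the knob end is lifted; level at 0.05; the bolt clears the lip from about 0.04; stop at 0.11. It falls back by its own weight when let go.
- bolt (a joint): How far the bolt is drawn (m), along the gate's +y (toward the hinge): 0 thrown into the keeper, 0.045 fully drawn; out of the keeper from 0.026. Rubs with about 1 N. It is hooked on the lip unless lifted, and blocked after 2 mm while the lock pin is down.
- bolt_knob (a point): Centre of the black knob on the bolt: cylinder 18 mm in diameter, 26 mm long, axis along the gate's x; centre 55 mm in front of the gate's face, 18 mm free behind, about 0.214 m high when sagged. Bolt thrown: raised 6 mm it clears the lip, 8 mm level, 17 mm stop (12 mm once drawn). Lifting takes 2 to 4 N. While the bolt is drawn it stays lifted only if held.
- lock_pin (a joint): Height of the lock pin (m): 0 pushed down behind the bolt's tail, 0.021 fully up. A sprung ball detent holds it down and, once past 0.011, snaps it up to about 0.017 to 0.021, where it stays and the bolt is free. Pulling it up takes 6 to 8 N.
- lock_cap (a point): Centre of the red cap on top of the lock pin: upright cylinder 17 mm in diameter, 20 mm high, on a thin steel stem at the gate's hinge end; centre about 0.285 m above the worktop (30 mm above the cupboard's top) when down, 18 mm in front of the gate's face. The aluminium guide block under it (24 mm wide) ends 23 mm below the cap's centre. It is pulled straight up.
- keeper: Steel U strap on the fixed stile to the right of the gate, 17 mm along y, 53 mm high, standing 31 mm off the stile. Its lower leg runs on 11 mm toward the gate and is bent up there into a lip. Origin at the foot of the lip, below the bolt. The lip stands up 11 mm into the bolt's notch, which is 11 mm wide and 9 mm deep.
- shaker: Bystander: glass shaker with a grey top, 44 mm in diameter, 90 mm high, standing in front of the gate near the hinge, where the gate would strike it if it were opened wide (beyond about 1 rad). Origin at the centre of its foot, z up.
- small_glass: Bystander: small upturned drinking glass, 50 mm in diameter, 63 mm high, in front of the cupboard to its left. Origin at the centre of its foot, z up.
- teaspoon_b: Bystander: steel teaspoon 138 mm long lying on the worktop in front and to the right of the cupboard. Origin at its centre.

How it is judged:
On the way, in this order (a step that is already met when the one before it is completed fails the run):
1. the lock cap has been pulled up and stays up, the bolt still thrown (value of joint lock_pin above 0.014 m and value of joint bolt below 0.012 m), for 0.2 s.
2. the bolt is drawn right out of the keeper with the gate still shut (value of joint bolt above 0.027 m and value of joint gate_swing below 0.15 rad).
At the end, for the whole second after the job is handed in: The gate stands ajar and still at 0.28 to 0.52 rad (free edge 7 to 13 cm out) against its closing spring, held there by the robot's fingers (more than 1 N on the gate or its bolt), with the bolt out of the keeper (drawn more than 24 mm), the lock pin up (above 14 mm) and the shaker upright (value of joint gate_swing between 0.28 and 0.52 rad and not (velocity of joint gate_swing above 0.08 rad/s) and not (velocity of joint gate_swing below -0.08 rad/s) and value of joint bolt above 0.024 m and value of joint lock_pin above 0.014 m and contact force between the fingers and gate above 1 N and height (world z) of shaker below 0.01 m and angle between shaker's own z axis and vertical below 0.2 rad); the arm keeps its last pose, push and grip.
It fails at once if the bolt is wrenched against the keeper with more than 45 N (contact force between gate and keeper above 45 N).
It fails at once if a thing standing round the cupboard is moved by more than 2 cm or tipped (distance of any of shaker, small_glass, teaspoon_b from where it was at the start of the episode above 0.02 m or angle between any of shaker, small_glass's own z axis and vertical above 0.5 rad).
It also fails if it takes over 42 s, if anything falls off the work surface, if the arm or the gripper's body presses on something with over 40 N, if the wrist force passes 120 N, or if a joint passes its speed limit or range.

## Working session

There is one attempt and no reset: what is moved stays moved. The work goes in short steps, Python scripts to look and compute and a tool call to move; the robot and the scene stay as the last step left them, time stands still between calls to the robot, and variables do not carry over. Pictures are saved under pics/ and viewed, at most 10 in all, crops included, and the job is handed in when it is done.

Besides the shell and the picture viewer there is one more tool, called as name(argument=value, ...), one argument or row to a line, values as JSON. step_arm: Moves the arm, as the interface text tells. Its arguments: {"type":"object","properties":{"gripper":{"type":"array","items":{"type":"number"}},"linear":{"type":"array","items":{"type":"array","items":{"type":"number"}}},"dr":{"type":"array","items":{"type":"array","items":{"type":"number"}}},"newtons":{"type":"number"}},"required":["gripper","linear","dr"]}

```bash
mkdir -p pics; cat > h.py <<'E'
import numpy as np,cv2
from bench import telemetry,vision,order,r
def shot(n,f,crop=None,s=1):
    d=vision.read_camera(n);p=d["pixels"][:,:,::-1]
    np.savez(f'pics/{n}.npz',K=d["intrinsics"],T=d["world_from_camera"],p=p)
    if crop: a,b,c,e=crop;p=p[b:e,a:c]
    cv2.imwrite('pics/'+f,cv2.resize(p,None,fx=s,fy=s,interpolation=cv2.INTER_CUBIC))
def ray(n,u,v):
    d=np.load(f'pics/{n}.npz');T=d['T'];w=T[:3,:3]@np.linalg.inv(d['K'])@[u,v,1];return T[:3,3],w/np.linalg.norm(w)
def atz(n,u,v,z):
    o,w=ray(n,u,v);return o+w*(z-o[2])/w[2]
def tri(a,b):
    A=np.zeros((3,3));B=np.zeros(3);L=[ray(*a),ray(*b)]
    for o,w in L:
        P=np.eye(3)-np.outer(w,w);A+=P;B+=P@o
    x=np.linalg.solve(A,B);return x,[np.linalg.norm((np.eye(3)-np.outer(w,w))@(x-o)) for o,w in L]
def proj(n,X):
    d=np.load(f'pics/{n}.npz');T=np.linalg.inv(d['T']);c=d['K']@(T[:3,:3]@np.array(X)+T[:3,3]);return c[:2]/c[2]
E
python3 - <<'E'
from h import *
shot("scene","s1.png",s=1.25);shot("top","t1.png",s=1.25)
s=telemetry.get_state();print(s)
for n in("scene","top"):
    d=np.load(f'pics/{n}.npz');print(d['K'],d['T'])
E
```

```text
{'time': 0.1, 'q': array([-1.41258738,  0.43514192,  0.02497089,  1.57398873, -0.01161432,
        1.13400006, -0.07510992]), 'joint_velocities': array([ 2.03925184e-03, -2.86618330e-03, -1.65150320e-03, -2.09899826e-03,
       -3.96381954e-04,  9.74700360e-05,  8.04837765e-04]), 'tau': array([ 2.63250215e-03, -6.71755242e+01,  1.02783602e+00, -3.16902566e+01,
        1.58008706e-02,  7.26164697e-03, -3.75782213e-05]), 'tool_pos': array([0.1611113 , 0.60352198, 0.30321813]), 'tcp_rot': array([-4.08637476e-01, -3.11483278e+00,  2.18532955e-03]), 'contact_force': array([-0.78640597, -0.40047524, -1.12888781]), 'torque': array([ 0.02414533, -0.04169193, -0.01787691]), 'finger_force': 0.0, 'finger_gap': 0.9989995319088222}
[[364.78310205   0.         315.57751859]
 [  0.         364.78310205 201.78212575]
 [  0.           0.           1.        ]] [[ 0.84748994 -0.3535555   0.3959284   0.18619623]
 [-0.53039459 -0.59359605  0.60524814 -0.22141664]
 [ 0.02103273 -0.72293999 -0.69059061  0.76922126]
 [ 0.          0.          0.          1.        ]]
[[491.61798153   0.         321.49108585]
 [  0.         491.61798153 202.85117106]
 [  0.           0.           1.        ]] [[ 0.01857677 -0.99862638  0.04899234  0.45291786]
 [-0.99979255 -0.01896312 -0.00743289  0.30263337]
 [ 0.00835172 -0.04884409 -0.9987715   1.42402035]
 [ 0.          0.          0.          1.        ]]
```

View pics/s1.png

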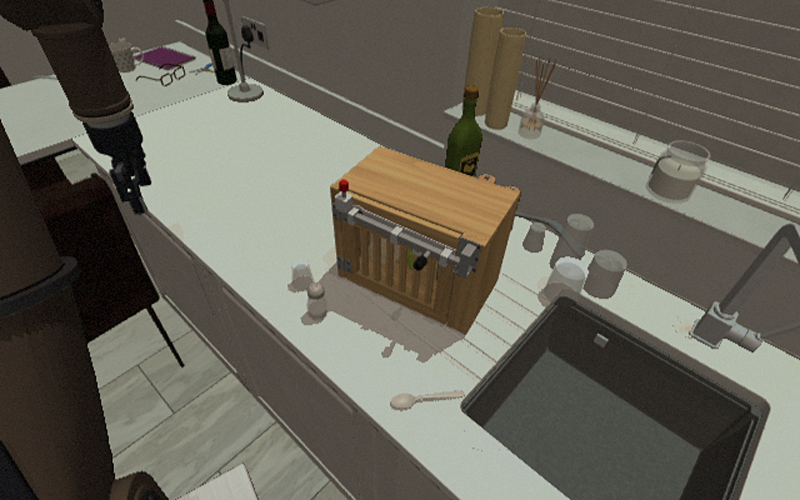

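View pics/t1.png

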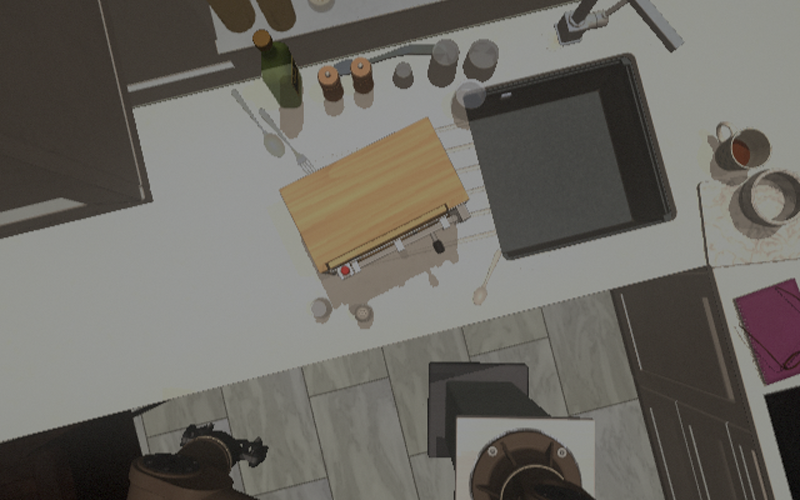

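The scene view shows the red cap at about (275,149) px and the knob at about (337,210). In the top view the cap is at (276,217) and the knob at (350,197). Next I'll enlarge both and measure.

```bash
python3 - <<'E'
from h import *
S=np.load('pics/scene.npz')['p'][130:270,230:400];T=np.load('pics/top.npz')['p'][130:270,220:390]
f=lambda p:cv2.resize(p,None,fx=4.7,fy=4.2,interpolation=cv2.INTER_CUBIC)
cv2.imwrite('pics/c1.png',cv2.resize(S,None,fx=4,fy=4,interpolation=2));cv2.imwrite('pics/c2.png',cv2.resize(T,None,fx=4,fy=4,interpolation=2))
print(tri(("scene",275,149),("top",276,217)),tri(("scene",337,210),("top",350,197)))
c=[atz("top",u/1.25,v/1.25,.255) for u,v in((280,190),(429,118),(468,200),(323,272))];print(np.round(c,3))
for (u,v) in((320,310),(362,314),(486,278)):print(atz("top",u/1.25,v/1.25,.05))
E
```

```text
(array([0.47562434, 0.39813376, 0.28396325]), [np.float64(0.0017794809621025911), np.float64(0.001779480962102641)]) (array([0.52994217, 0.22230042, 0.2120795 ]), [np.float64(0.00209955794057564), np.float64(0.0020995579405755226)])
[[0.627 0.529 0.255]
 [0.773 0.247 0.255]
 [0.615 0.169 0.255]
 [0.472 0.443 0.255]]
[0.39109131 0.47228889 0.05      ]
[0.38391835 0.37865869 0.05      ]
[0.46917414 0.10321638 0.05      ]
```

View pics/c1.png

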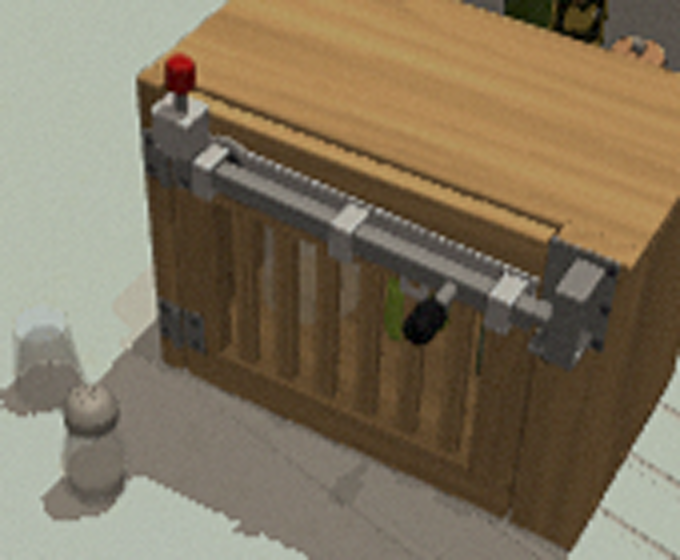

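View pics/c2.png

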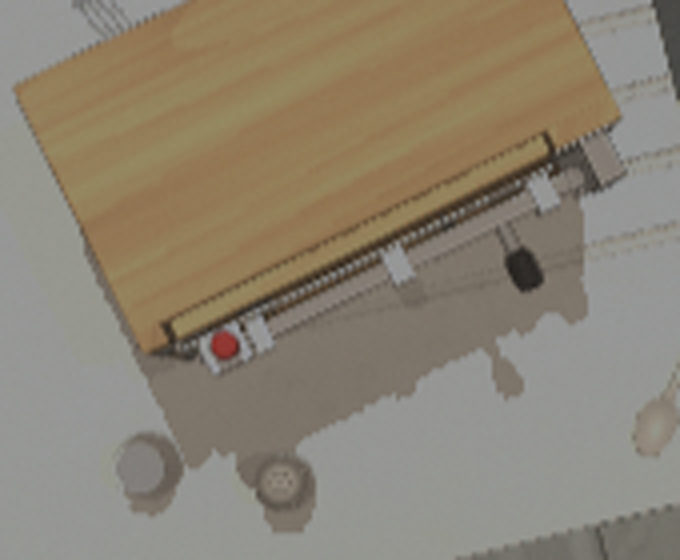

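The crops give the cap at scene (275,148.5) and top (276.3,216.3), and the knob at scene (336,210) and top (351,197). The gate yaw is about 27°. Both can be grasped from above with the fingers closing along the gate, so I'm moving above the cap.

step_arm(
  gripper=[0,0,0,0,0,0.4,0.4,0.4],
  linear=[
    [39,-25,14],
    [39,-26,14],
    [39,-26,14],
    [39,-26,14],
    [39,-26,14],
    [39,-26,14],
    [40,-26,12],
    [40,-25,0],
  ],
  dr=[
    [0,0,5.2],
    [0,0,5.2],
    [0,0,5.2],
    [0,0,5.2],
    [0,0,5.2],
    [0,0,5.2],
    [0,0,5.2],
    [0,0,5.2],
  ],
  newtons=40,
)

```text
time: 1.1
tool_pos: [0.4765, 0.397, 0.4008]
tcp_rot: [-0.728, 3.055, 0.001]
contact_force: [0.9, 0.9, -0.4]
finger_gap: 0.597
finger_force: 0.0
```

```bash
python3 - <<'E'
from h import *
print(tri(("scene",275,148.5),("top",276.25,216.25)),tri(("scene",336.25,210),("top",351,197)))
# front top edge of the cupboard (crop px/4)
a=atz("top",220+148/4,130+354/4,.255);b=atz("top",220+622/4,130+120/4,.255);print(a,b,np.degrees(np.arctan2(*(b-a)[:2])))
a=atz("top",220+14/4,130+90/4,.255);print(a,np.degrees(np.arctan2(*(a-atz("top",220+148/4,130+354/4,.255))[1::-1])))
shot("scene","s2.png",(190,20,350,200),3.3)
s=telemetry.get_state();print(s['tool_pos'],s['tcp_rot'],s['finger_gap'],s['q'],s['contact_force'])
from scipy.spatial.transform import Rotation as R
M=R.from_rotvec(s['tcp_rot']).as_matrix();print(M,np.degrees(np.arctan2(M[1,1],M[0,1])))
E
```

```text
(array([0.47655941, 0.39788051, 0.28518223]), [np.float64(0.0009012481973192744), np.float64(0.0009012481973193361)]) (array([0.52860523, 0.22078867, 0.21413387]), [np.float64(0.0006039973133460096), np.float64(0.0006039973133460389)])
[0.47015727 0.44635598 0.255     ] [0.61537295 0.16660402 0.255     ] 152.5667487126681
[0.62621941 0.53021894 0.255     ] 28.252207011409812
[0.48266435 0.39127499 0.39989162] [-0.72241683  3.05423766 -0.00642653] 0.5978501105177649 [-0.78281307  0.37120228  0.01931752  1.43259827 -0.00197102  1.33728602
  1.27096048] [ 4.35400455 -4.51651298  0.33642446]
[[-0.89403198 -0.44798586  0.00393475]
 [-0.44799845  0.89402832 -0.00327756]
 [-0.00204948 -0.00469301 -0.99998689]] 116.61484832266815
```

View pics/s2.png

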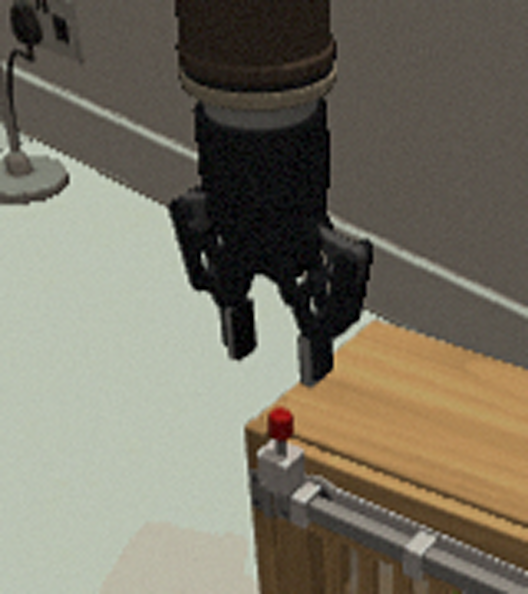

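The open fingers straddle the red cap (about (280,425) in the crop), well centred. I'll lower and grip.

step_arm(
  gripper=[0.4,0.4,0.4,0.4,1,1,1,1],
  linear=[
    [1,0,0],
    [0,0,-20],
    [0,0,-20],
    [0,0,-17],
    [0,0,0],
    [0,0,0],
    [0,0,0],
    [0,0,0],
  ],
  dr=[
    [0,0,0.5],
    [0,0,0],
    [0,0,0],
    [0,0,0],
    [0,0,0],
    [0,0,0],
    [0,0,0],
    [0,0,0],
  ],
)

```text
time: 2.15
tool_pos: [0.4761, 0.3983, 0.3436]
tcp_rot: [-0.738, 3.053, 0.002]
contact_force: [-1.1, 1.9, 1.5]
finger_gap: 0.176
finger_force: 39.2
```

step_arm(
  gripper=[1,1,1,1,1,1,1],
  linear=[
    [0,0,3],
    [0,0,4],
    [0,0,4],
    [0,0,4],
    [0,0,4],
    [0,0,2],
    [0,0,0],
  ],
  dr=[
    [0,0,0],
    [0,0,0],
    [0,0,0],
    [0,0,0],
    [0,0,0],
    [0,0,0],
    [0,0,0],
  ],
)

```text
time: 3.02
tool_pos: [0.4764, 0.3976, 0.3642]
tcp_rot: [-0.737, 3.053, -0.0]
contact_force: [0.4, -1.1, -0.5]
finger_gap: 0.177
finger_force: 40.3
```

step_arm(
  gripper=[0.4,0.4,0.4,0.4,0.4,0.4,0.4,0.4],
  linear=[
    [0,0,0],
    [0,0,0],
    [0,0,20],
    [0,0,30],
    [13,-44,0],
    [13,-44,0],
    [13,-44,0],
    [13,-45,0],
  ],
  dr=[
    [0,0,0],
    [0,0,0],
    [0,0,0],
    [0,0,0],
    [0,0,0],
    [0,0,0],
    [0,0,0],
    [0,0,0],
  ],
)

```text
time: 4.03
tool_pos: [0.5284, 0.2196, 0.414]
tcp_rot: [-0.738, 3.053, 0.0]
contact_force: [0.5, -0.0, -0.1]
finger_gap: 0.602
finger_force: 0.0
```

step_arm(
  gripper=[0.4,0.4,0.4,0.4],
  linear=[
    [0,0,0],
    [0,0,-30],
    [0,0,-30],
    [0,0,0],
  ],
  dr=[
    [0,0,0],
    [0,0,0],
    [0,0,0],
    [0,0,0],
  ],
)

```text
time: 4.53
tool_pos: [0.527, 0.2213, 0.352]
tcp_rot: [0.738, -3.049, 0.001]
contact_force: [0.1, 0.4, 0.9]
finger_gap: 0.6
finger_force: 0.0
```

```bash
python3 - <<'E'
from h import *
shot("scene","s3.png",(240,90,410,260),3.5)
s=telemetry.get_state();print(s['tool_pos'],s['tcp_rot'],s['contact_force'])
E
```

```text
[0.52771283 0.22150327 0.3536921 ] [ 7.38474495e-01 -3.05187969e+00  8.89763109e-05] [-0.11718641 -0.08130975  0.68179942]
```

View pics/s3.png

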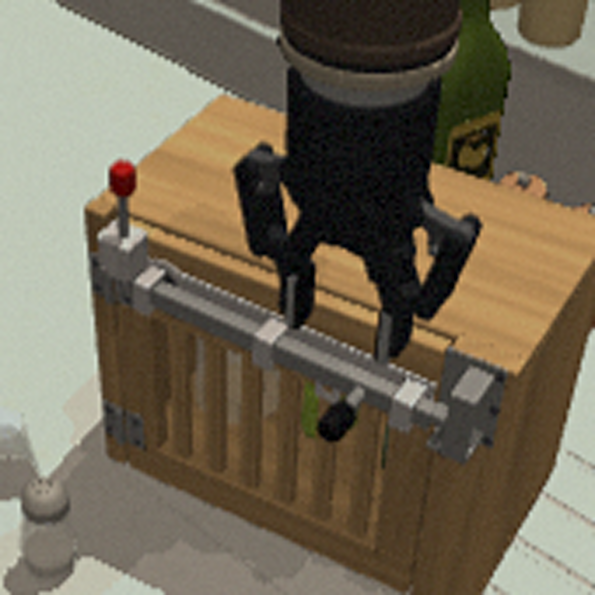

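The cap stands up and the fingers are over the knob (knob about (336,420) in the crop). I'll lower onto it and close.

step_arm(
  gripper=[0.4,0.4,0.4,0.4,1,1,1,1],
  linear=[
    [0,0,-25],
    [0,0,-25],
    [0,0,-20],
    [0,0,-14],
    [0,0,0],
    [0,0,0],
    [0,0,0],
    [0,0,0],
  ],
  dr=[
    [0,0,0],
    [0,0,0],
    [0,0,0],
    [0,0,0],
    [0,0,0],
    [0,0,0],
    [0,0,0],
    [0,0,0],
  ],
  newtons=60,
)

```text
time: 5.58
tool_pos: [0.5287, 0.2212, 0.2709]
tcp_rot: [-0.737, 3.052, 0.001]
contact_force: [-0.4, 0.8, 5.1]
finger_gap: 0.189
finger_force: 58.8
```

step_arm(
  gripper=[1,1,1,1],
  linear=[
    [0,0,3],
    [0,0,3],
    [0,0,3],
    [0,0,0],
  ],
  dr=[
    [0,0,0],
    [0,0,0],
    [0,0,0],
    [0,0,0],
  ],
)

```text
time: 6.08
tool_pos: [0.5281, 0.2208, 0.2788]
tcp_rot: [0.738, -3.053, 0.0]
contact_force: [0.8, 2.2, -5.5]
finger_gap: 0.184
finger_force: 58.5
```

step_arm(
  gripper=[1,1,1,1],
  linear=[
    [0,0,1],
    [-1,1.9,0],
    [-1,1.9,0],
    [-1,1.9,0],
  ],
  dr=[
    [0,0,0],
    [0,0,0],
    [0,0,0],
    [0,0,0],
  ],
)

```text
time: 6.58
tool_pos: [0.5252, 0.2267, 0.2801]
tcp_rot: [-0.737, 3.053, 0.0]
contact_force: [1.6, -0.6, -1.1]
finger_gap: 0.187
finger_force: 58.5
```

step_arm(
  gripper=[1,1,1,1,1,1,1,1],
  linear=[
    [-2.2,4.2,0],
    [-2.2,4.2,0],
    [-2.2,4.2,0],
    [-2.2,4.2,0],
    [-2.2,4.2,0],
    [-2.2,4.2,0],
    [-1,2,0],
    [0,0,0],
  ],
  dr=[
    [0,0,0],
    [0,0,0],
    [0,0,0],
    [0,0,0],
    [0,0,0],
    [0,0,0],
    [0,0,0],
    [0,0,0],
  ],
)

```text
time: 7.58
tool_pos: [0.5108, 0.2543, 0.28]
tcp_rot: [-0.738, 3.054, 0.001]
contact_force: [0.8, 2.3, -0.7]
finger_gap: 0.183
finger_force: 58.5
```

```bash
python3 - <<'E'
from h import *
shot("scene","s4.png",(240,90,410,260),3.5)
s=telemetry.get_state();print(s['tool_pos'],s['contact_force'])
# swing plan: hinge, rotate knob about it clockwise
a=np.radians(27.5);n=np.array([np.cos(a),np.sin(a)]);y=np.array([-n[1],n[0]])
A=np.array([.47016,.44636]);B=np.array([.61537,.1666])
mid=(A+B)/2; print(np.linalg.norm(A-B))
C=np.array([.4766,.3979]);print('cap from mid',(C-mid)@n,(C-mid)@y)
H=mid+.14*y;P=s['tool_pos'][:2]
print('knob rel hinge',(P-H)@n,(P-H)@y)
prev=P
for th in np.arange(.05,.42,.05):
    R=np.array([[np.cos(th),np.sin(th)],[-np.sin(th),np.cos(th)]]);q=H+R@(P-H);print(np.round(th,2),np.round((q-prev)*1000,1));prev=q
E
```

```text
[0.51087435 0.25416829 0.27994917] [ 0.7215335   0.54371122 -0.69467499]
0.3152008910203142
cap from mid -0.016476013555290162 0.11164212736384901
knob rel hinge -0.052442215265560865 -0.17167558654713108
0.05 [-8.9 -1.4]
0.1 [-8.9 -1. ]
0.15 [-9.  -0.5]
0.2 [-9.  -0.1]
0.25 [-9.   0.4]
0.3 [-8.9  0.8]
0.35 [-8.9  1.3]
0.4 [-8.8  1.7]
```

View pics/s4.png

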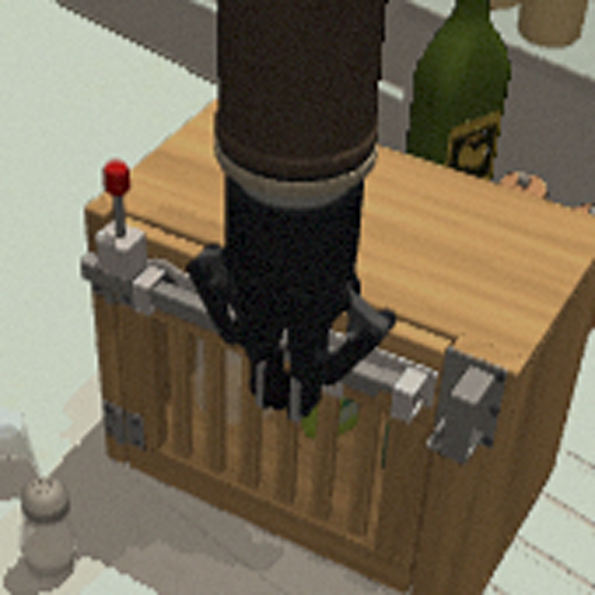

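The bolt tip is out of the keeper (gap visible at about (440,390)) and the knob is still held. Now I'll swing the gate.

step_arm(
  gripper=[1,1,1,1,1,1,1,1],
  linear=[
    [-8.9,-1.4,0],
    [-8.9,-1,0],
    [-9,-0.5,0],
    [-9,0,0],
    [-9,0.4,0],
    [-8.9,0.8,0],
    [-8.9,1.3,0],
    [-8.8,1.7,0],
  ],
  dr=[
    [0,0,-2.87],
    [0,0,-2.87],
    [0,0,-2.87],
    [0,0,-2.87],
    [0,0,-2.87],
    [0,0,-2.87],
    [0,0,-2.87],
    [0,0,-2.87],
  ],
)

```text
time: 8.62
tool_pos: [0.4397, 0.2551, 0.2802]
tcp_rot: [-0.112, 3.139, 0.001]
contact_force: [1.7, 0.8, -0.4]
finger_gap: 0.188
finger_force: 58.6
```

step_arm(
  gripper=[1,1,1,1],
  linear=[
    [0,0,0],
    [0,0,0],
    [0,0,0],
    [0,0,0],
  ],
  dr=[
    [0,0,0],
    [0,0,0],
    [0,0,0],
    [0,0,0],
  ],
)

```text
time: 9.12
tool_pos: [0.4399, 0.2551, 0.2799]
tcp_rot: [-0.115, 3.139, 0.0]
contact_force: [3.2, 0.4, 0.1]
finger_gap: 0.188
finger_force: 58.6
```

```bash
python3 - <<'E'
from h import *
shot("scene","s5.png",(200,90,410,290),2.8)
s=telemetry.get_state();print(s['tool_pos'],s['contact_force'],s['torque'],s['finger_gap'])
a=np.radians(27.5);n=np.array([np.cos(a),np.sin(a)]);y=np.array([-n[1],n[0]])
H=(np.array([.47016,.44636])+[.61537,.1666])/2+.14*y
for th in(0,.28,.4,.52):
    b=a-th;m=np.array([np.cos(b),np.sin(b)]);t=-np.array([-m[1],m[0]])
    e=H+.252*t;print(th,(proj("scene",[*e,.214])-[200,90])*2.8)
E
```

```text
[0.43982172 0.25505646 0.27993487] [ 2.15002469  0.2811314  -1.39828057] [ 0.2181849  -0.4157496   0.07798707] 0.1862893088985607
0 [459.51875493 316.35955852]
0.28 [408.22005835 366.48780285]
0.4 [378.33488755 385.3423101 ]
0.52 [344.21794056 401.8478485 ]
```

View pics/s5.png

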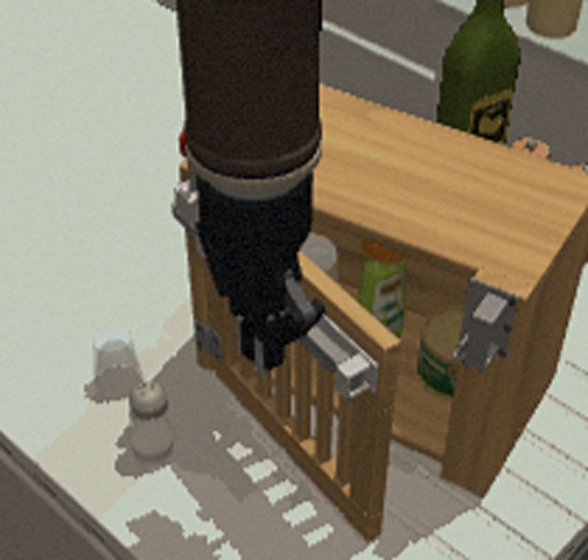

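The gate stands ajar at about 0.4 rad, with its outer free edge at about (378,385) in the crop, where I predicted it. The spring pull reads about 2–3 N, the cap is still up and nothing around the cupboard has been touched. I'm handing it in.

```bash
python3 -c "
from bench import order
print(order.job_done())"
```

```text
the job is handed in; nothing more can be done
None
```

I handed the job in at about 9 s, with the arm holding the gate still at about 0.4 rad (10 cm at the free edge): lock cap up, bolt drawn about 37 mm by the arm's travel, nothing around the cupboard disturbed; the hand-in gave no verdict.

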